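# Restock the breakfast caddy with walnuts and jam

## Task

Restock the wooden caddy for the bread buffet: with the scoop, bring all the walnuts from the steel pan into the caddy's paper-lined compartment, dropping none elsewhere and never touching the nuts with the fingers, then lay the empty scoop flat back in its white rest, bowl inside the rim. Also stand every jam jar that is out on the table upright in the caddy, one to a cell, before or after the nuts, and leave the tong cup and the pepper mill alone.

Things in the scene. Friction and masses are not known exactly. Their poses are not given: they have to be found in the camera images.
- pan: shallow stainless steel food pan (fixed), 325 mm long x 132 mm wide over the rim x 40 mm high, holding the walnuts; origin at the centre of its underside, z up, y along its length, x across its width; inner floor 3 mm above the origin, level; upright walls, clear inside 307 mm (y) x 114 mm (x)
- caddy: walnut-wood divided caddy (fixed), 193 (x) x 286 (y) x 40 mm high, open on top; origin at the centre of its underside, z up; walls and dividers 6 mm thick, full height; inner floors 6 mm above the origin. -x side: white-papered nut compartment, inside x -90 to +21, y -137 to +137 mm. +x side: four jar cells 63 (x) x 64 mm (y) inside, 70 mm apart along y. Brass end handles are decoration
- scoop_rest: low white ceramic rest (fixed), 116 mm (x) x 126 mm (y), in which the scoop's bowl lies; origin at the centre of its underside; inner floor 104 x 114 mm, 4 mm above the origin; rim 10 mm high; the handle sticks out over its -x rim
- scoop: flat-bottomed aluminium scoop, 0.2 kg, loose, starting flat in its rest; origin at the centre of the bowl's underside, x to the open mouth, z up. Bowl 85 (x) x 98 mm (y), floor 2 mm, walls 2.5 mm; back 36 mm high; sides 32 mm, falling to the lip. Black flat-sided handle 18 mm wide (y), 26 mm deep, 95 mm long, rising rearwards at 40 degrees from (-42, 0, 30) mm; grip it at (-88, 0, 69) mm
- cell0 (a point): centre of the floor of jar cell 0 of the caddy (axes as the caddy), 59 mm to +x and -105 mm in y from the caddy's origin, 6 mm above its underside
- cell1 (a point): centre of the floor of jar cell 1 of the caddy (axes as the caddy), 59 mm to +x and -35 mm in y from the caddy's origin, 6 mm above its underside
- cell2 (a point): centre of the floor of jar cell 2 of the caddy (axes as the caddy), 59 mm to +x and +35 mm in y from the caddy's origin, 6 mm above its underside
- cell3 (a point): centre of the floor of jar cell 3 of the caddy (axes as the caddy), 59 mm to +x and +105 mm in y from the caddy's origin, 6 mm above its underside
- nut0: a walnut in its shell, light brown with a darker seam, round, 30 mm across, about 11 g, smooth (friction about 0.26), rolls; origin at its centre; may be absent
- nut1: a walnut in its shell, light brown with a darker seam, round, 30 mm across, about 11 g, smooth (friction about 0.26), rolls; origin at its centre; may be absent
- nut2: a walnut in its shell, light brown with a darker seam, round, 30 mm across, about 11 g, smooth (friction about 0.26), rolls; origin at its centre; may be absent
- nut3: a walnut in its shell, light brown with a darker seam, round, 30 mm across, about 11 g, smooth (friction about 0.26), rolls; origin at its centre; may be absent
- nut4: a walnut in its shell, light brown with a darker seam, round, 30 mm across, about 11 g, smooth (friction about 0.26), rolls; origin at its centre; may be absent
- nut5: a walnut in its shell, light brown with a darker seam, round, 30 mm across, about 11 g, smooth (friction about 0.26), rolls; origin at its centre; may be absent
- nut6: a walnut in its shell, light brown with a darker seam, round, 30 mm across, about 11 g, smooth (friction about 0.26), rolls; origin at its centre; may be absent
- nut7: a walnut in its shell, light brown with a darker seam, round, 30 mm across, about 11 g, smooth (friction about 0.26), rolls; origin at its centre; may be absent
- nut8: a walnut in its shell, light brown with a darker seam, round, 30 mm across, about 11 g, smooth (friction about 0.26), rolls; origin at its centre; may be absent
- nut9: a walnut in its shell, light brown with a darker seam, round, 30 mm across, about 11 g, smooth (friction about 0.26), rolls; origin at its centre; may be absent
- jar0: closed jam jar, red, with a paper band and a white lid, a plain cylinder 56 mm across and 76 mm high, about 0.22 kg; origin at the centre of its underside, z up; starts upright on the table; may be absent
- jar1: closed jam jar, orange, with a paper band and a white lid, a plain cylinder 56 mm across and 76 mm high, about 0.22 kg; origin at the centre of its underside, z up; starts upright on the table; may be absent
- jar2: closed jam jar, purple, with a paper band and a white lid, a plain cylinder 56 mm across and 76 mm high, about 0.22 kg; origin at the centre of its underside, z up; starts upright on the table; may be absent
- jar3: closed jam jar, honey-coloured, with a paper band and a white lid, a plain cylinder 56 mm across and 76 mm high, about 0.22 kg; origin at the centre of its underside, z up; starts upright on the table; may be absent
- tong_cup: steel cup 100 mm across the foot and 113 mm high with black tong handles standing out of it to 180 mm; origin at the centre of its underside; a bystander, to be left alone
- pepper_mill: dark wooden pepper mill 54 mm across and 142 mm high; origin at the centre of its underside; a bystander, to be left alone
Things that resemble listed ones, but are neither listed nor needed, are in the scene too. Leave any turquoise look-alike of the jar1 alone.

How it is judged:
By the outcome, as a careful person would: the job done as asked, in the order asked, and still so for the second after the job is handed in, with the robot touching nothing.
Of nut0, nut1, nut2, nut3, nut4, nut5, nut6, nut7, nut8, nut9 only 8 to 10 are there at a start; the rules pass over those that are not, and their reading is None.
Of jar0, jar1, jar2, jar3 only 3 to 4 are there at a start; the rules pass over those that are not, and their reading is None.
At some moment in a run one of jar0, jar1, jar2, jar3 may be knocked a few centimetres aside while the robot is not near it.
It also fails if it takes over 210 s, if anything falls off the work surface, if the arm or the gripper's body presses on something with over 40 N, if the wrist force passes 120 N, or if a joint passes its speed limit or range.

## Robot

A 7-joint arm with a two-finger parallel gripper is mounted at the origin on the work surface. World frame = base frame: x ahead of the robot, y to its left, z up, the work surface at z = 0. Lengths are in m, angles in rad, forces in N, time in s.
With the tool pointing down it reaches from about 0.4 to 0.75 m from the base axis. Payload 19.5 kg.
Tool frame: the origin (TCP) lies midway between the tips of the shut fingers; the grasp point (between the pads) lies grip_point_offset behind it (grip_point_offset is the distance from the TCP to the grasp point, in m); z points along the fingers, y is the line along which they close (so a half turn about z gives the same grasp; the last joint's range is limited). The gripper opens to 85 mm and grips with 20 to 120 N. Pads are 22 mm wide; open, the fingers measure 114 mm over their backs; the gripper's body (76 mm by 85 mm) begins 54 mm behind the grasp point. The pads swing forward as they close: fully open they stand 13 mm farther back than shut.
Start: joints at [-1.161, 0.707, -0.028, 1.485, 0.022, 0.951, -0.075], TCP at [0.251, 0.517, 0.231] pointing down, gripper open.
Joint ranges: [-2.71, 2.71], [-0.32, 2.16], [-1.57, 1.52], [0, 2.45], [-1.46, 4.6], [0, 2.02], [-2.83, 2.83]. Speed limits (rad/s): [1.89, 1.89, 2.57, 2.57, 3.01, 3.01, 3.01].

## Interface

Orientations are given as [roll, pitch, yaw] about the fixed x, y, z axes, in that order (R = Rz(yaw) Ry(pitch) Rx(roll)).
In Python, from cell import move_ptp, servo_line, goto_joints, set_gripper, hold, solve_ik, read_state, grab_frame, Unreachable, job_done, grip_point_offset gives the robot as it stands. The module is installed in compiled form; this text tells all that it offers. Calls block until the motion is done:
- move_ptp(position, orientation): joint-space move of the TCP to a pose.
- servo_line(position, orientation=None, max_speed=0.15, guard=None): straight line of the TCP; orientation=None keeps the orientation; max_speed is the mean speed in m/s. With guard (N) it stops when the force on the tool has changed by that much, and returns True; else False.
- goto_joints(angles): joint-space move.
- set_gripper(opening, newtons=None): finger opening in m; newtons is the grip in N (None keeps the last); returns when the fingers have stopped.
- hold(seconds).
- solve_ik(position, orientation): joint angles nearest the present ones, or None.
- read_state(): the state.
- grab_frame(name): name is "side" or "top" or "wrist"; returns a dict with "img" (480x640x3 uint8, blue, green, red), "camera_matrix" (3x3 intrinsics, pixels), "world_from_camera" (4x4, takes a point from camera to world coordinates). Camera axes: x right, y up, looking along -z (the intrinsics and any distortion apply to the point x, -y, -z); pixel columns grow to the right and rows downward; lengths in m; the calibration is good to about 2 mm. A picture is of the moment at which its call begins. There is no depth.
A pose or a line that the arm cannot do raises Unreachable and nothing moves.
- job_done(): hands the job in; it is judged then, once.
The state is a dict: "time": time; "joint_pos": joint angles; "dq": joint speeds; "tau": joint torques, N m; "ee_pos": TCP position; "eef_rot": TCP orientation; "wrist_force": force on the tool from outside, world axes, zero at the start; "torque": the same for the moment, N m; "width": finger opening in m; "finger_force": force on a finger pad.
Only numpy, scipy, OpenCV 4.12 (cv2) and the standard library are available. Lean on these libraries where they do the work, as an engineer would, in place of code of your own. Each camera call takes 0.05 s, during which the arm holds its last target. There are 200 camera calls.

## Working session

There is one attempt and no reset: what is moved stays moved. The work goes in short steps, each a Python script; the robot and the scene stay as the last script left them, time stands still between calls to the robot, and variables do not carry over. Pictures are saved under pics/ and viewed, at most 14 in all, crops included, and the job is handed in when it is done.

```bash
mkdir -p pics; ls
python3 - <<'E'
from cell import *
import cv2, numpy as np
print(grip_point_offset); s=read_state(); print(s)
for n in ("side","top"):
    f=grab_frame(n); cv2.imwrite(f"pics/{n}0.png",f["img"]); np.savez(f"{n}0.npz",**f)
    print(n,f["camera_matrix"],f["world_from_camera"],f.keys())
E
```

```text
pics
0.0187
{'time': 0.0, 'joint_pos': array([-1.16070694,  0.70710101, -0.02762032,  1.48497317,  0.02196865,
        0.95090662, -0.07548479]), 'dq': array([ 0.00107494, -0.00121686,  0.00080163, -0.00065942, -0.0004674 ,
        0.00103206, -0.00125637]), 'tau': array([-1.20942503e-03, -8.83212733e+01,  1.23419747e+00, -2.36148870e+01,
        1.67392055e-02,  6.85699750e-03,  8.89859962e-05]), 'ee_pos': array([0.25091147, 0.51708207, 0.23083465]), 'eef_rot': array([-3.14050552e+00,  7.13518643e-06,  2.68980242e+00]), 'wrist_force': array([ 0.09554469, -0.37837999, -0.54377801]), 'torque': array([-0.02895104,  0.02826555,  0.06396162]), 'finger_force': 0.0, 'width': 0.08543342795434312}
side [[587.45457543   0.         310.65153428]
 [  0.         587.45457543 232.20484779]
 [  0.           0.           1.        ]] [[ 0.83317377  0.31924686 -0.4515561   0.11694738]
 [-0.55299533  0.48716713 -0.67591742 -0.74709121]
 [ 0.00419877  0.81286508  0.5824369   0.72207661]
 [ 0.          0.          0.          1.        ]] dict_keys(['img', 'camera_matrix', 'world_from_camera'])
top [[518.39739514   0.         314.10658901]
 [  0.         518.39739514 238.10069647]
 [  0.           0.           1.        ]] [[-1.06292607e-03  9.75386833e-01 -2.20498065e-01  3.60297075e-01]
 [-9.99999234e-01 -1.17661033e-03 -3.84243590e-04  1.58739498e-02]
 [-6.34226439e-04  2.20497488e-01  9.75387336e-01  1.25000258e+00]
 [ 0.00000000e+00  0.00000000e+00  0.00000000e+00  1.00000000e+00]] dict_keys(['img', 'camera_matrix', 'world_from_camera'])
```

View pics/top0.png

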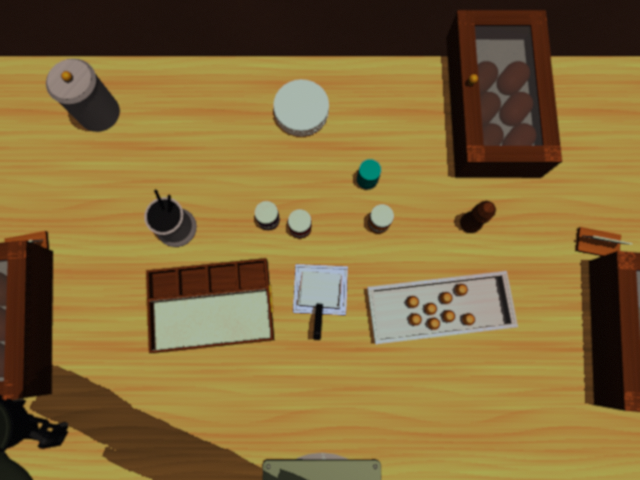

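View pics/side0.png

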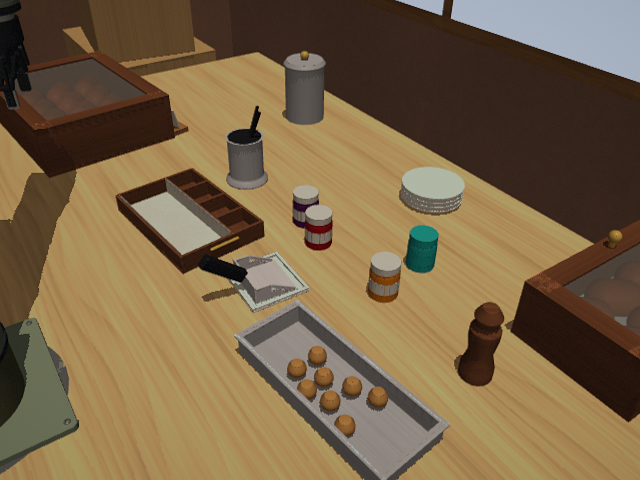

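Top view: 3 jars are out: purple (266,213), red (299,222) and orange (381,217). The turquoise look-alike is at (370,173). The caddy is around (210,305), the scoop in its rest at (320,290), and the pan is around (440,307) with 8 nuts. I'll enlarge both views for corner readings.

Run:
```python
import cv2
a=cv2.imread("pics/top0.png")[190:360,140:340]; cv2.imwrite("pics/topA.png",cv2.resize(a*1,None,fx=3.5,fy=3.5,interpolation=cv2.INTER_CUBIC))
a=cv2.imread("pics/top0.png")[150:360,280:525]; cv2.imwrite("pics/topB.png",cv2.resize(a,None,fx=2.8,fy=2.8,interpolation=cv2.INTER_CUBIC))
a=cv2.imread("pics/side0.png")[160:320,110:320]; cv2.imwrite("pics/sideA.png",cv2.resize(a,None,fx=3.5,fy=3.5,interpolation=cv2.INTER_CUBIC))
```

```text
(no output)
```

View pics/topA.png

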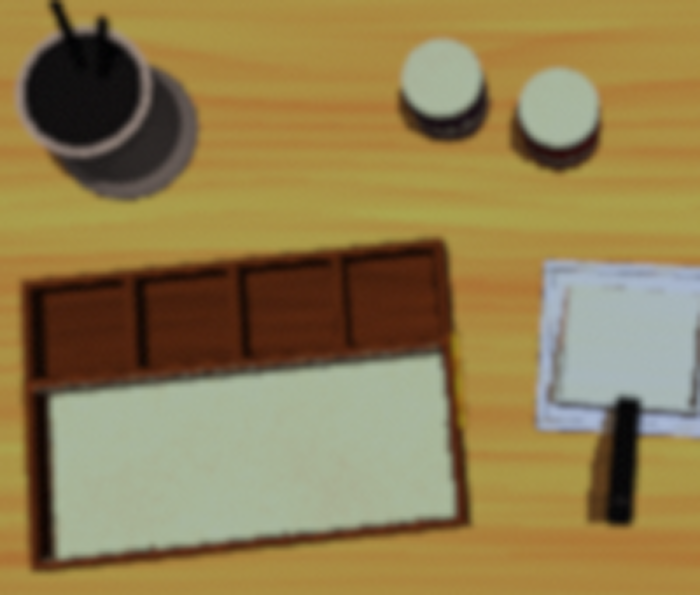

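View pics/topB.png

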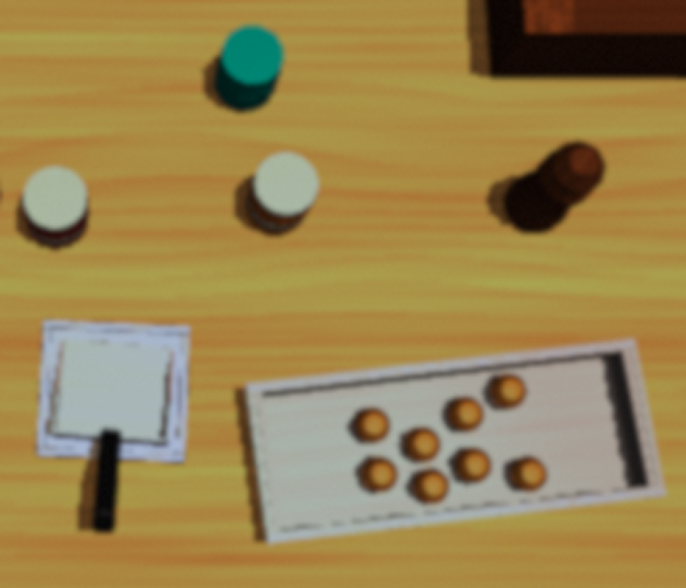

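View pics/sideA.png

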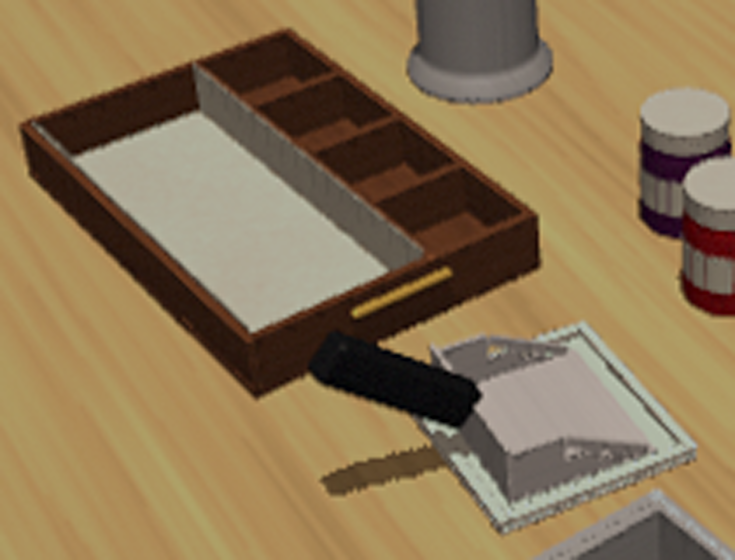

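Crop readings, in full-image pixels:
- **Caddy rim corners:** (146,271), (267,259), (273,339), (150,352).
- **Rest:** (296,265), (348,266), (345,315), (293,313).
- **Pan:** (368,288), (506,272), (517,326), (375,344).
- **Which jars:** the orange jar is the white-lidded one at (382,216). The all-turquoise one at (370,173) is the decoy.

Next I'll fit poses from both views.

```bash
cat > vis.py <<'E'
import numpy as np, cv2
from scipy.optimize import least_squares
class Cam:
    def __init__(s,f): s.K=np.array(f["camera_matrix"]); s.T=np.array(f["world_from_camera"])
    def proj(s,P):
        p=(np.atleast_2d(P)-s.T[:3,3])@s.T[:3,:3]; p=p*[1,-1,-1]; q=p@s.K.T; return q[:,:2]/q[:,2:]
    def atz(s,uv,z):
        uv=np.atleast_2d(uv); d=np.linalg.inv(s.K)@np.c_[uv,np.ones(len(uv))].T; d=(s.T[:3,:3]@(d*np.array([[1],[-1],[-1]]))).T
        return s.T[:3,3]+d*((z-s.T[2,3])/d[:,2])[:,None]
def tri(obs):
    f=lambda p: np.concatenate([c.proj(p)[0]-uv for c,uv in obs]); r=least_squares(f,[.5,0,.05]); return r.x,np.abs(r.fun).max()
def pose(pts,obs,fixz=None):
    "pts local (n,3); obs list of (cam, idx, uv); returns x,y,yaw,z"
    def f(q):
        c,s=np.cos(q[2]),np.sin(q[2]); P=pts@np.array([[c,-s,0],[s,c,0],[0,0,1]]).T+[q[0],q[1],q[3]]
        return np.concatenate([(cam.proj(P[i])-np.array(uv)).ravel() for cam,i,uv in obs])
    r=least_squares(f,[.5,0,0.05,0]); return r.x,np.sqrt(np.mean(r.fun**2))
E
python3 - <<'E'
from vis import *
np.set_printoptions(precision=4,suppress=True)
T=Cam(np.load("top0.npz")); S=Cam(np.load("side0.npz"))
A=lambda l:np.array(l)/3.5+[140,190]; B=lambda l:np.array(l)/2.8+[280,150]; C=lambda l:np.array(l)/3.5+[110,160]
box=lambda x,y,z:np.array([[x,y,z],[x,-y,z],[-x,-y,z],[-x,y,z]])/2*[1,1,2]
print("caddy",pose(box(.193,.286,.04),[(T,[0,1,2,3],A([(22,283),(443,240),(467,522),(35,568)])),(S,[0,1,2,3],C([(290,30),(538,215),(255,343),(22,127)]))]))
print("rest",pose(box(.116,.126,.01),[(T,[0,1,2,3],B([(45,321),(190,325),(183,462),(37,456)])),(S,[0,1,2],C([(582,323),(695,455),(505,528)]))]))
print("pan",pose(box(.132,.325,.04),[(T,[0,1,2,3],B([(245,386),(634,341),(664,494),(267,542)])),(S,[0,1,3],[(296,306),(445,426),(237,341)])]))
for n,t,s in (("purple",(266,212.3),(306,191.4)),("red",(299.7,220.9),(318.8,213.7)),("orange",(382.1,215.7),(385.5,262)),("turq",(369.8,169.5),(423,236))):
    print(n,tri([(T,t),(S,s)]),T.atz(t,.076)[0])
print("nuts",T.atz(B([(371,425),(421,444),(464,413),(507,390),(378,474),(429,485),(471,464),(527,473)]),.018))
print("scoop handle end top z~.102",T.atz(B([(103,530)]),.10), "bowl back",T.atz(B([(110,432)]),.05))
print("floor/bowl corners",T.atz(B([(62,340),(172,348),(165,443),(52,436)]),.02))
E
```

```text
caddy (array([ 0.4774,  0.2612,  0.1088, -0.0023]), np.float64(0.778985129100917))
rest (array([ 0.5152,  0.0008, -0.0398, -0.0038]), np.float64(0.6652105057889471))
pan (array([ 0.4693, -0.2808,  0.1186, -0.0084]), np.float64(1.5549074325419243))
purple (array([0.6887, 0.1287, 0.0771]), np.float64(0.45039238779406787)) [0.6879 0.1292 0.076 ]
red (array([0.6682, 0.0499, 0.073 ]), np.float64(0.17916176751370472)) [0.667 0.05  0.076]
orange (array([ 0.6798, -0.1434,  0.0743]), np.float64(0.016460234355179182)) [ 0.6793 -0.1431  0.076 ]
turq (array([ 0.7947, -0.117 ,  0.0698]), np.float64(0.5576788911918129)) [ 0.7939 -0.1171  0.076 ]
nuts [[ 0.4838 -0.2167  0.018 ]
 [ 0.4677 -0.2582  0.018 ]
 [ 0.4938 -0.296   0.018 ]
 [ 0.5133 -0.3337  0.018 ]
 [ 0.4427 -0.2208  0.018 ]
 [ 0.4335 -0.2632  0.018 ]
 [ 0.4509 -0.2994  0.018 ]
 [ 0.4434 -0.3461  0.018 ]]
scoop handle end top z~.102 [[0.3943 0.0107 0.1   ]] bowl back [[0.475  0.0046 0.05  ]]
floor/bowl corners [[ 0.5565  0.0451  0.02  ]
 [ 0.5494 -0.049   0.02  ]
 [ 0.4686 -0.042   0.02  ]
 [ 0.4746  0.0532  0.02  ]]
```

Measured heights agree with the text: jar lids come out at 73–77 mm against 76, and the caddy and rest undersides at about 0. The pan is held to z=0 from here. Next I'll write the scoop kinematics and check reach.

```bash
cat > rob.py <<'E'
from cell import *
import numpy as np, cv2
from scipy.spatial.transform import Rotation as Rt
G=grip_point_offset
CAD=(.4774,.2612,.109); PAN=(.4693,-.2808,.1186); REST=(.5152,.0008,-.04)
def loc(fr,x,y):
    c,s=np.cos(fr[2]),np.sin(fr[2]); return np.array([fr[0]+c*x-s*y, fr[1]+s*x+c*y])
def tcp(xy,z,psi,p,t,flip,gx=-.088,gz=.069,pivot=(0,0)):
    """TCP pose for the scoop point pivot=(x,z) at (xy,z); psi yaw, p nose-down pitch, t tool tilt in scoop (deg)."""
    p,t=np.radians([p,t]); R=Rt.from_euler('ZY',[psi,p])
    zt=np.array([np.sin(t),0,-np.cos(t)]); yt=np.array([0,-1. if flip else 1.,0])
    Rl=np.c_[np.cross(yt,zt),yt,zt]
    o=np.r_[xy,z]-R.apply([pivot[0],0,pivot[1]])
    return o+R.apply(np.array([gx,0,gz])+G*zt), (R*Rt.from_matrix(Rl)).as_euler('xyz')
def save(cam,name):
    f=grab_frame(cam); cv2.imwrite(f"pics/{name}.png",f["img"]); np.savez(f"{name}.npz",**f); return f
E
python3 - <<'E'
from rob import *
pi=np.pi
for t in (0,15,30):
  for flip in (0,1):
    out=[]
    def chk(n,*a):
        P,o=tcp(*a,t,flip); q=solve_ik(P,o); out.append(f"{n}:{'ok' if q is not None else '--'}{'' if q is None else ' j7=%.1f'%q[6]}")
    chk("rest",(.517,.0016),.004,-.07,0)
    y=PAN[2]-pi/2   # mouth to pan -y
    chk("start",loc(PAN,0,.115),.03,y,25); chk("start0",loc(PAN,0,.1),.004,y,0); chk("end",loc(PAN,0,-.108),.004,y,0); chk("endup",loc(PAN,0,-.08),.04,y,-25); chk("lift",loc(PAN,0,-.06),.12,y,-25)
    for nm,yy in (("dump-y",CAD[2]-pi/2),("dump+y",CAD[2]+pi/2)):
        s=1 if nm=="dump-y" else -1
        for p in (-25,30,60): chk(nm+str(p),loc(CAD,-.035,s*.07),.09,yy,p)
    print(t,flip,*out)
E
```

```text
0 0 rest:ok j7=0.9 start:ok j7=0.5 start0:ok j7=0.2 end:ok j7=0.4 endup:ok j7=-1.2 lift:ok j7=-0.3 dump-y-25:ok j7=-0.8 dump-y30:ok j7=-0.0 dump-y60:ok j7=0.5 dump+y-25:ok j7=-1.6 dump+y30:ok j7=1.9 dump+y60:ok j7=1.7
0 1 rest:ok j7=-0.9 start:ok j7=-1.4 start0:ok j7=2.5 end:ok j7=-1.4 endup:ok j7=1.9 lift:ok j7=2.2 dump-y-25:ok j7=1.9 dump-y30:ok j7=1.7 dump-y60:ok j7=-1.9 dump+y-25:ok j7=0.3 dump+y30:ok j7=-0.5 dump+y60:ok j7=-0.7
15 0 rest:ok j7=-0.5 start:ok j7=0.4 start0:ok j7=-0.1 end:ok j7=0.3 endup:ok j7=-1.4 lift:ok j7=-1.3 dump-y-25:ok j7=-0.8 dump-y30:ok j7=-0.3 dump-y60:ok j7=0.3 dump+y-25:ok j7=-1.5 dump+y30:ok j7=2.0 dump+y60:ok j7=1.8
15 1 rest:ok j7=2.2 start:ok j7=2.6 start0:ok j7=1.9 end:ok j7=2.6 endup:ok j7=1.6 lift:ok j7=1.8 dump-y-25:ok j7=1.9 dump-y30:ok j7=2.0 dump-y60:ok j7=1.8 dump+y-25:ok j7=0.4 dump+y30:ok j7=-0.4 dump+y60:ok j7=-0.7
30 0 rest:-- start:ok j7=0.2 start0:ok j7=-0.4 end:ok j7=-1.2 endup:ok j7=-1.6 lift:ok j7=-1.5 dump-y-25:ok j7=-0.8 dump-y30:ok j7=-0.5 dump-y60:ok j7=0.0 dump+y-25:ok j7=-1.5 dump+y30:ok j7=2.2 dump+y60:ok j7=1.9
30 1 rest:-- start:ok j7=2.5 start0:ok j7=1.6 end:ok j7=1.9 endup:ok j7=1.4 lift:ok j7=1.6 dump-y-25:ok j7=2.3 dump-y30:ok j7=1.9 dump-y60:ok j7=1.8 dump+y-25:ok j7=0.5 dump+y30:ok j7=-0.1 dump+y60:ok j7=-0.6
```

Run:
```python
from rob import *
from vis import Cam
P,o=tcp((.517,.0016),.164,-.07,0,15,0); move_ptp(P,o); print(read_state()["time"],P)
f=save("wrist","w1"); c=Cam(f); print(f["world_from_camera"])
print(c.proj(np.array([[.394,.0107,.085],[.475,.0046,.05],[.517,.0016,.006]])))
```

```text
2.05 [0.43404358 0.00741645 0.21493719]
[[ 6.91608480e-02 -8.62091056e-01 -5.02011742e-01  3.34117325e-01]
 [ 9.97605466e-01  5.95982526e-02  3.50910509e-02  1.51057106e-02]
 [-3.32658490e-04 -5.03236584e-01  8.64148615e-01  3.37001677e-01]
 [ 0.00000000e+00  0.00000000e+00  0.00000000e+00  1.00000000e+00]]
[[325.73182617 111.99944233]
 [325.1853833  207.67909506]
 [325.23508313 227.71789427]]
```

View pics/w1.png

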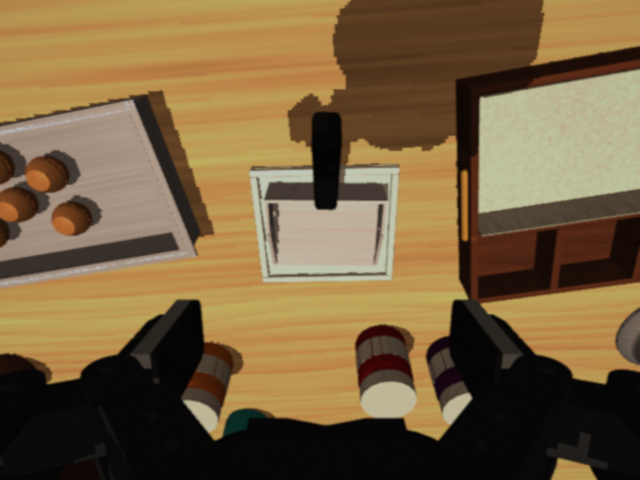

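The wrist view shows the handle running from (327,113) to (326,207), within 1–2 px of the prediction. The bowl lip is at (272,264)–(383,265), and the pan's +y corners are at (137,100) and (195,255). I'll refine those, then grip.

Run:
```python
from rob import *
from vis import *
np.set_printoptions(precision=4,suppress=True)
W=Cam(np.load("w1.npz"))
print("lip",W.atz([(272,264),(383,265)],.006),"pan+y",W.atz([(137,100),(195,255)],.04),"pred",loc(PAN,-.066,.1625),loc(PAN,.066,.1625))
print("cad-y",W.atz([(458,80),(473,300)],.04),loc(CAD,-.0965,-.143),loc(CAD,.0965,-.143))
T=Cam(np.load("top0.npz"))
B=lambda l:np.array(l)/2.8+[280,150]
print("pan top",T.atz(B([(245,386),(634,341),(664,494),(267,542)]),.04),[loc(PAN,a*.066,b*.1625) for a,b in((1,1),(1,-1),(-1,-1),(-1,1))])
P,o=tcp((.517,.0016),.004,-.07,0,15,0)
print(servo_line(P,o,.12,guard=15)); print(set_gripper(0,80)); s=read_state(); print(s["width"],s["finger_force"],s["wrist_force"],s["ee_pos"]-P,s["time"])
```

```text
lip [[ 0.5534 -0.0526  0.006 ]
 [ 0.562   0.0545  0.006 ]] pan+y [[ 0.3873 -0.1211  0.04  ]
 [ 0.5172 -0.1101  0.04  ]] pred [ 0.3845 -0.1273] [ 0.5156 -0.1116]
cad-y [[0.3895 0.1015 0.04  ]
 [0.583  0.1327 0.04  ]] [0.397  0.1086] [0.5889 0.1295]
pan top [[ 0.5142 -0.1086  0.04  ]
 [ 0.5519 -0.437   0.04  ]
 [ 0.4247 -0.4512  0.04  ]
 [ 0.3863 -0.1235  0.04  ]] [array([ 0.5156, -0.1116]), array([ 0.5541, -0.4343]), array([ 0.423, -0.45 ]), array([ 0.3845, -0.1273])]Traceback (most recent call last):
  File "<stdin>", line 11, in <module>
cell.Unreachable: the arm cannot follow that straight line within its joint ranges
```

Run:
```python
from rob import *
np.set_printoptions(precision=2,suppress=True)
print(read_state()["joint_pos"])
for t in (-15,0,8,15):
    for z in (.164,.10,.05,.004):
        P,o=tcp((.517,.0016),z,-.07,0,t,0); print(t,z,solve_ik(P,o))
```

```text
[-0.07  0.47 -0.09  2.25  0.51  0.19  0.87]
-15 0.164 [ 0.29  0.7  -0.66  1.77  0.36  1.08  0.99]
-15 0.1 [ 0.25  0.79 -0.59  1.84  0.42  0.91  0.95]
-15 0.05 [ 0.2   0.87 -0.49  1.88  0.44  0.77  0.95]
-15 0.004 [ 0.14  0.94 -0.38  1.9   0.43  0.65  0.98]
0 0.164 [ 0.22  0.56 -0.51  2.    0.42  0.68  0.94]
0 0.1 [ 0.09  0.66 -0.31  2.09  0.44  0.45  0.94]
0 0.05 [ 0.01  0.76 -0.19  2.14  0.48  0.28  0.92]
0 0.004 [-0.04  0.86 -0.09  2.17  0.56  0.14  0.85]
8 0.164 [ 0.08  0.5  -0.31  2.13  0.44  0.43  0.93]
8 0.1 [-0.05  0.63 -0.1   2.23  0.51  0.18  0.88]
8 0.05 [ 0.38  0.88 -0.91  2.26  1.49  0.7  -0.17]
8 0.004 [ 0.45  1.1  -1.13  2.29  1.63  0.98 -0.29]
15 0.164 [-0.07  0.47 -0.09  2.25  0.51  0.19  0.87]
15 0.1 [ 0.47  0.83 -1.13  2.33  1.54  0.84 -0.27]
15 0.05 [ 0.5   1.09 -1.35  2.38  1.64  1.17 -0.4 ]
15 0.004 [ 0.48  1.23 -1.35  2.41  1.75  1.28 -0.47]
```

Run:
```python
from rob import *
for z in (.10,.004):
    P,o=tcp((.517,.0016),z,-.07,0,0,0); 
    if z>.05: move_ptp(P,o)
    else: print(servo_line(P,o,.1,guard=15))
set_gripper(0,80); s=read_state(); print(s["width"],s["finger_force"],s["wrist_force"],s["ee_pos"]-P,s["time"])
# reach check for the rest of the plan with line feasibility
```

```text
False
0.017196309164838552 77.97509908676147 [-2.26134157  0.52975774  5.71042439] [-9.94894440e-05 -2.43962419e-05  1.41650707e-04] 4.2417
```

```bash
cat >> rob.py <<'E'
PAN=(.4693,-.2803,.117); YP=PAN[2]-np.pi/2; LIP=(.0425,0)
def lip(fr,x,y,z,psi,p): return tcp(loc(fr,x,y),z,psi,p,0,0,pivot=LIP)
def lpath(fr,psi,a,b,n,speed,guard=None):
    "lip goes a->b, each (x,y,z,p) in frame fr, in n small steps"
    for k in range(1,n+1):
        x,y,z,p=np.array(a)+(np.array(b)-np.array(a))*k/n
        if servo_line(*lip(fr,x,y,z,psi,p),speed,guard=guard): print("guard at",k,n,(x,y,z,p),read_state()["wrist_force"]); return True
    return False
E
python3 - <<'E'
from rob import *
P,o=tcp((.517,.0016),.10,-.07,0,0,0); servo_line(P,o,.15)
print("F free",read_state()["wrist_force"])
Q=lip(PAN,0,.10,.10,YP,38); move_ptp(*Q)
servo_line(*lip(PAN,0,.098,.02,YP,38),.15)
print(read_state()["wrist_force"])
servo_line(*lip(PAN,0,.096,.0055,YP,38),.05,guard=8)
lpath(PAN,YP,(0,.096,.0055,38),(0,.058,.0055,2),5,.1,15)
print(read_state()["wrist_force"],read_state()["time"])
lpath(PAN,YP,(0,.058,.0055,2),(0,-.08,.0050,2),1,.08,12)
s=read_state();print(s["wrist_force"],s["time"],s["width"])
save("side","s2");save("top","t2")
E
python3 -c "
import cv2
a=cv2.imread('pics/side0.png')
a=cv2.imread('pics/s2.png')[230:480,200:500]; b=cv2.imread('pics/t2.png')[220:370,340:540]
a=cv2.resize(a,(480,400)); b=cv2.resize(b,(480,360)) 
import numpy as np
cv2.imwrite('pics/c2.png',np.hstack([cv2.resize(a,(400,333)),cv2.resize(b,(400,300),interpolation=cv2.INTER_CUBIC) if 0 else cv2.copyMakeBorder(cv2.resize(b,(400,300)),0,33,0,0,cv2.BORDER_CONSTANT)]))"
```

```text
F free [ 0.59725122  1.09707538 -1.15681178]
[-0.26942777 -0.47215192 -2.19879514]
guard at 2 5 (np.float64(0.0), np.float64(0.0808), np.float64(0.0055), np.float64(23.6)) [0.25578718 2.39395963 7.75259666]
[0.25578718 2.39395963 7.75259666] 7.6583
[-0.37656615  1.07610071 -2.27520365] 9.5 0.01695796329891523
```

View pics/c2.png

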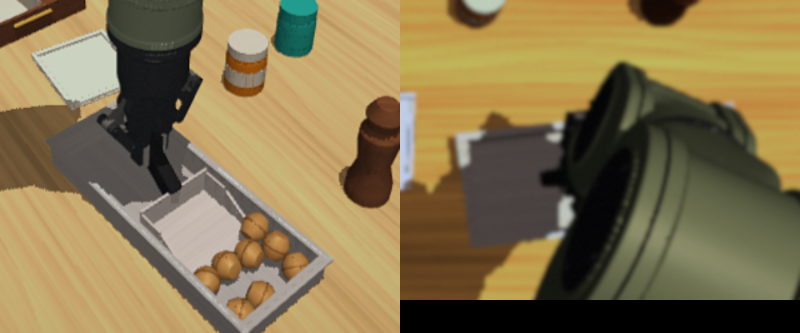

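The side crop shows the scoop flat in the pan and the nuts herded ahead of it toward the far wall: all 8 are within the pan, around crop (205–305, 225–310). I'll push on against the wall.

```bash
python3 - <<'E'
from rob import *
print(lpath(PAN,YP,(0,-.08,.005,2),(0,-.148,.005,2),1,.06,15))
s=read_state();print(s["wrist_force"],s["time"],s["ee_pos"]-lip(PAN,0,-.148,.005,YP,2)[0])
save("side","s3")
E
python3 -c "
import cv2
a=cv2.imread('pics/s3.png')[300:480,250:500]
cv2.imwrite('pics/c3.png',cv2.resize(a,(750,540),interpolation=cv2.INTER_CUBIC))"
```

```text
guard at 1 1 (np.float64(0.0), np.float64(-0.148), np.float64(0.005), np.float64(2.0)) [ 0.48861202 -0.51733428 -2.36150632]
True
[ 0.48861202 -0.51733428 -2.36150632] 10.5167 [-0.00170717  0.00951599 -0.00063396]
```

View pics/c3.png

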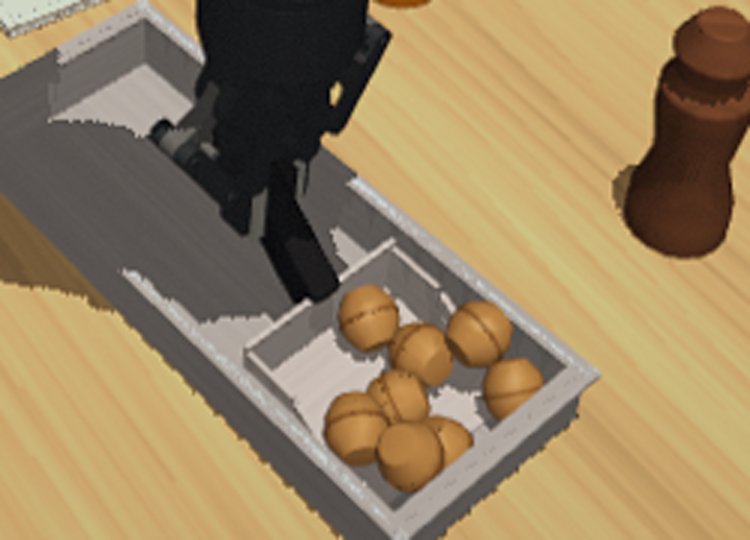

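Nearly all 8 nuts are over the bowl, with one at (515,388) near the right corner. I'll push the last few mm, then tilt back and lift.

```bash
python3 - <<'E'
from rob import *
print(lpath(PAN,YP,(0,-.138,.0055,2),(0,-.1485,.0055,2),1,.05,25))
s=read_state(); d=s["ee_pos"]-lip(PAN,0,-.1485,.0055,YP,2)[0]; print(s["wrist_force"],d)
y=-.1485+max(0,d[1]); save("side","s4")
lpath(PAN,YP,(0,y,.006,2),(0,y+.012,.05,-28),4,.08,30)
lpath(PAN,YP,(0,y+.012,.05,-28),(0,y+.03,.16,-28),1,.1,30)
s=read_state();print(s["wrist_force"],s["time"])
save("side","s5")
E
python3 -c "
import cv2,numpy as np
f=lambda n:cv2.resize(cv2.imread(n)[200:480,220:500],(400,400),interpolation=cv2.INTER_CUBIC)
cv2.imwrite('pics/c5.png',np.hstack([f('pics/s4.png'),f('pics/s5.png')]))"
```

```text
False
[-0.23997695  0.31333796 -3.45230824] [-7.16594472e-05 -4.92424730e-04 -2.12919132e-05]Traceback (most recent call last):
  File "<stdin>", line 5, in <module>
  File "rob.py", line 23, in lpath
    if servo_line(*lip(fr,x,y,z,psi,p),speed,guard=guard): print("guard at",k,n,(x,y,z,p),read_state()["wrist_force"]); return True
       ~~~~~~~~~~^^^^^^^^^^^^^^^^^^^^^^^^^^^^^^^^^^^^^^^^
cell.Unreachable: the arm cannot follow that straight line within its joint ranges
[ WARN:0@0.013] global loadsave.cpp:275 findDecoder imread_('pics/s5.png'): can't open/read file: check file path/integrity
Traceback (most recent call last):
TypeError: 'NoneType' object is not subscriptable
```

Run:
```python
from rob import *
np.set_printoptions(precision=2,suppress=True)
print(read_state()["joint_pos"],read_state()["time"])
for dy,z,p in ((0,.006,-2),(0,.01,-5),(.004,.015,-8),(.01,.03,-12),(.01,.03,-15),(.02,.05,-20),(.05,.05,-20),(.05,.08,-25),(.03,.15,-15),(.03,.15,-25)):
    print(dy,z,p,solve_ik(*lip(PAN,0,-.1485+dy,z,YP,p)), solve_ik(*lip(PAN,0,-.1485+dy,z,YP+.15,p)))
```

```text
[0.09 1.   0.39 1.98 0.05 0.05 0.35] 12.0667
0 0.006 -2 [ 0.51  0.94 -0.03  1.74  0.13  0.44  0.49] [ 0.55  0.93 -0.07  1.8   0.21  0.4   0.58]
0 0.01 -5 [0.44 0.94 0.04 1.79 0.12 0.37 0.47] [0.49 0.92 0.   1.85 0.21 0.31 0.56]
0.004 0.015 -8 [0.37 0.94 0.11 1.83 0.11 0.3  0.44] [0.41 0.92 0.08 1.91 0.2  0.22 0.53]
0.01 0.03 -12 [0.27 0.94 0.2  1.89 0.09 0.22 0.41] [0.31 0.92 0.18 1.98 0.18 0.12 0.5 ]
0.01 0.03 -15 [0.2  0.96 0.27 1.93 0.08 0.15 0.39] [0.25 0.95 0.25 2.02 0.17 0.03 0.48]
0.02 0.05 -20 [0.07 0.97 0.39 1.99 0.05 0.07 0.35] [ 0.79  1.07 -0.91  2.08  1.64  1.05 -0.93]
0.05 0.05 -20 [0.01 0.97 0.4  2.03 0.02 0.05 0.32] [ 0.81  1.17 -1.13  2.12  1.64  1.28 -1.  ]
0.05 0.08 -25 [-0.1   0.98  0.51  2.07  0.    0.03  0.29] [ 0.76  1.14 -1.13  2.17  1.66  1.36 -1.09]
0.03 0.15 -15 [0.15 0.73 0.3  1.89 0.08 0.43 0.4 ] [0.21 0.69 0.24 1.98 0.16 0.33 0.5 ]
0.03 0.15 -25 [-0.08  0.84  0.54  2.    0.05  0.2   0.34] [-0.03  0.81  0.51  2.12  0.14  0.04  0.43]
```

```bash
python3 - <<'E'
from rob import *
s=read_state(); y=-.1485
for k in (1,2,3): print(k,s["ee_pos"]-lip(PAN,0,y+.003*k,.006+.011*k,YP,2-7.5*k)[0])
save("side","s5")
E
python3 -c "
import cv2,numpy as np
f=lambda n:cv2.resize(cv2.imread(n)[200:480,220:500],(400,400),interpolation=cv2.INTER_CUBIC)
cv2.imwrite('pics/c5.png',np.hstack([f('pics/s4.png'),f('pics/s5.png')]))"
```

```text
1 [-0.0012795   0.0106419  -0.01431408]
2 [-0.00049154  0.00393796 -0.00740822]
3 [ 1.98469234e-05 -4.12909329e-04 -1.66070402e-04]
```

View pics/c5.png

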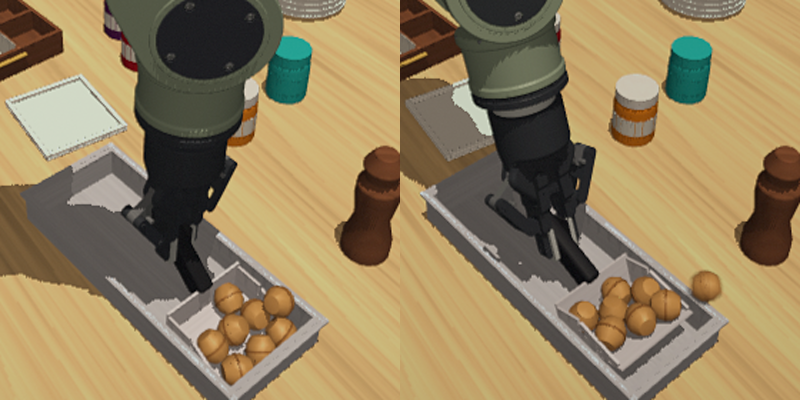

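Run:
```python
from rob import *
from vis import *
np.set_printoptions(precision=4,suppress=True)
S=Cam(np.load("side0.npz"));T=Cam(np.load("top0.npz"))
print(S.atz([(434,399.5)],.015),S.atz([(434,399.5)],.05), "t",read_state()["time"])
a=grab_frame("side")["img"]; b=grab_frame("top")["img"]; hold(.3); c=grab_frame("side")["img"]; print(read_state()["time"])
cv2.imwrite("pics/c6.png",np.hstack([cv2.resize(i[y0:y0+200,x0:x0+160],None,fx=1.66,fy=1.66,interpolation=cv2.INTER_CUBIC) for i,y0,x0 in((a,280,380),(b,180,460),(c,280,380))]))
```

```text
[[ 0.5827 -0.3809  0.015 ]] [[ 0.5597 -0.399   0.05  ]] t 12.1167
12.5667
```

View pics/c6.png

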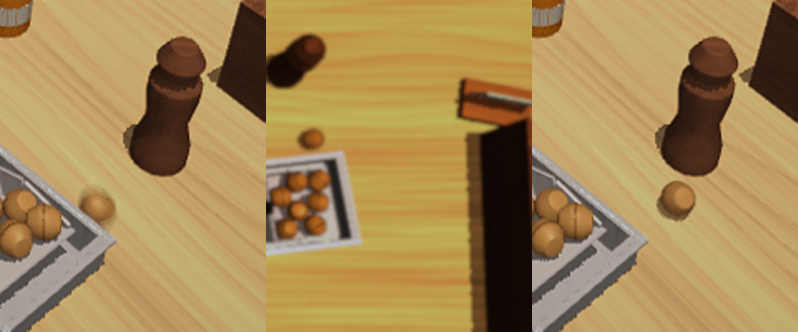

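7 nuts are in the scoop. One popped over the +x rim and now rests on the table near the mill, at about side pixel (467,400). I'll deliver the 7 first, then recover that one with the scoop against a fixed wall as a backstop.

```bash
cat >> rob.py <<'E'
YC=CAD[2]-np.pi/2
def dump(yl=-.01,x=-.0345):
    lpath(CAD,YC,(x,yl,.16,-20),(x,yl,.055,-20),1,.12,25)
    lpath(CAD,YC,(x,yl,.055,-20),(x,yl,.042,0),2,.08,25)
    lpath(CAD,YC,(x,yl,.042,0),(x,yl,.042,30),4,.06,25)
    lpath(CAD,YC,(x,yl,.042,30),(x,yl+.02,.062,52),3,.1,25)
    hold(.4)
    save("side","sd%.0f"%read_state()["time"])
    lpath(CAD,YC,(x,yl+.02,.062,52),(x,yl+.02,.14,40),2,.15,25)
E
python3 - <<'E'
from rob import *
from vis import *
S=Cam(np.load("side0.npz")); print("stray",S.atz([(467,400)],.015))
y=-.1395
servo_line(*lip(PAN,0,y+.006,.10,YP,-20.5),.1)
servo_line(*lip(PAN,0,y+.03,.16,YP,-20.5),.15)
servo_line(*lip(PAN,0,.12,.17,YP,-20),.22)
servo_line(*lip(CAD,-.0345,-.01,.16,YC,-20),.22)
print(read_state()["time"],read_state()["wrist_force"])
dump(); s=read_state(); print(s["time"],s["width"]); save("side","s7"); save("top","t7")
E
python3 -c "
import cv2,numpy as np
a=cv2.imread('pics/s7.png')[120:440,90:490]; b=cv2.imread('pics/t7.png')[150:370,130:550]
b=cv2.resize(b,(400,210),interpolation=cv2.INTER_CUBIC)
cv2.imwrite('pics/c7.png',np.hstack([a,cv2.copyMakeBorder(b,0,110,0,0,cv2.BORDER_CONSTANT)]))"
```

```text
stray [[ 0.62290983 -0.40846735  0.015     ]]
17.1167 [ 0.79527204 -0.58804704 -3.08872053]
23.0833 0.017265055913590184
```

View pics/c7.png

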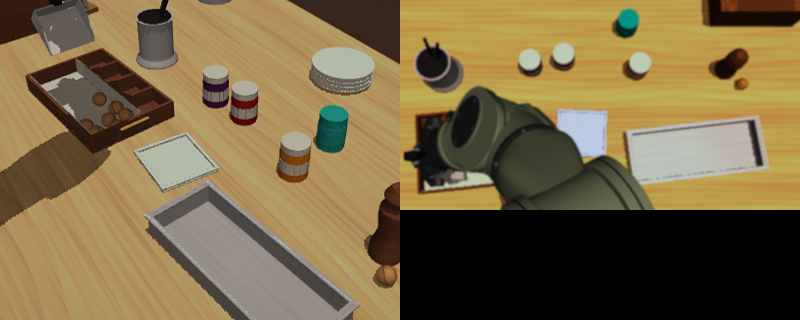

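Side crop: the nuts are in the paper compartment around (85–130, 95–130), the pan is empty, and the stray nut sits beside the mill at full-frame side ~(477,394) and top ~(488,239). I'll localise the nut and mill numerically.

```bash
cat > stray.py <<'E'
from vis import *
def find(img,cx,cy,r=22):
    "brown nut: bright saturated blob minus wood"
    x0,y0=int(cx-r),int(cy-r); a=img[y0:y0+2*r,x0:x0+2*r].astype(int)
    b,g,rr=a[...,0],a[...,1],a[...,2]; m=((g*100<rr*72)&(rr>75)).astype(np.uint8)
    n,l,st,ce=cv2.connectedComponentsWithStats(m); 
    return [(st[i,4],*(ce[i]+[x0,y0]).round(1),*st[i,2:4]) for i in range(1,n) if st[i,4]>15]
E
python3 - <<'E'
from stray import *
from rob import save
np.set_printoptions(precision=4,suppress=True)
T=Cam(np.load("top0.npz")); S=Cam(np.load("side0.npz"))
t=cv2.imread("pics/t7.png"); s=cv2.imread("pics/s7.png")
print("top",find(t,488,239),"side",find(s,477,394)); 
print(t[239,488],t[225,505],s[394,477],s[410,500])
# mill base pixels
print("mill base top",T.atz([(469.5,224)],.0),"mill head",tri([(T,(487.5,208)),(S,(489,310))]))
print("mill base side", S.atz([(477,372)],.0))
E
```

```text
top [(np.int32(16), np.float64(489.4), np.float64(219.3), np.int32(8), np.int32(6)), (np.int32(133), np.float64(488.0), np.float64(237.6), np.int32(14), np.int32(12))] side [(np.int32(327), np.float64(476.3), np.float64(394.6), np.int32(21), np.int32(20))]
[ 23  75 137] [ 70 147 191] [ 64 118 165] [ 90 142 175]
mill base top [[ 0.6784 -0.3701  0.    ]] mill head (array([ 0.6799, -0.3702,  0.1367]), np.float64(0.17718935462764307))
mill base side [[ 0.6869 -0.3711  0.    ]]
```

Run:
```python
from stray import *
from rob import *
np.set_printoptions(precision=3,suppress=True)
T=Cam(np.load("top0.npz")); S=Cam(np.load("side0.npz"))
print("nut",tri([(T,(488,237.6)),(S,(476.3,394.6))]), T.atz([(488,237.6)],.015),S.atz([(476.3,394.6)],.015))
def show(n,lx,ly,lz,psi,p): q=solve_ik(*tcp((lx,ly),lz,psi,p,0,0,pivot=LIP)); print(n,lx,ly,psi.__round__(2),p,q)
for psi in (np.pi+.117,-np.pi*.75,-np.pi*.85):
  for p in (5,15,25): show("facepan",.60,-.27,.004,psi,p)
for psi in (np.pi/2,np.pi*.6,np.pi*.4): 
  for p in (30,60): show("hoe+y",.61,-.44,.004,psi,p)
print(lip(PAN,0,0,0,YP,0)[0])
```

```text
nut (array([ 0.641, -0.409,  0.015]), np.float64(0.4134664972514486)) [[ 0.64  -0.408  0.015]] [[ 0.642 -0.409  0.015]]
facepan 0.6 -0.27 3.26 5 [ 0.164  1.247  0.542  0.851 -0.628  1.094 -0.825]
facepan 0.6 -0.27 3.26 15 [ 0.151  1.133  0.548  1.171 -0.87   0.84  -0.526]
facepan 0.6 -0.27 3.26 25 [ 0.215  1.03   0.418  1.429 -1.139  0.617 -0.152]
facepan 0.6 -0.27 -2.36 5 [ 0.135  1.128  0.302  1.109 -0.44   0.925 -0.255]
facepan 0.6 -0.27 -2.36 15 [ 0.259  1.054  0.173  1.243 -0.546  0.811 -0.076]
facepan 0.6 -0.27 -2.36 25 [ 0.406  1.011  0.037  1.347 -0.678  0.741  0.138]
facepan 0.6 -0.27 -2.67 5 [ 0.141  1.186  0.413  0.976 -0.528  1.01  -0.523]
facepan 0.6 -0.27 -2.67 15 [ 0.215  1.083  0.317  1.204 -0.676  0.805 -0.297]
facepan 0.6 -0.27 -2.67 25 [ 0.329  1.009  0.192  1.39  -0.892  0.655  0.01 ]
hoe+y 0.61 -0.44 1.57 30 [ 0.184  1.4    1.293  1.031 -1.036  0.952 -2.065]
hoe+y 0.61 -0.44 1.57 60 [0.12  1.162 0.317 1.4   1.238 0.775 2.342]
hoe+y 0.61 -0.44 1.88 30 [ 0.2    1.316  1.097  1.114 -1.065  0.76  -1.67 ]
hoe+y 0.61 -0.44 1.88 60 [0.217 1.084 0.192 1.67  1.932 0.71  1.919]
hoe+y 0.61 -0.44 1.26 30 [ 0.714  1.229 -0.755  0.888  1.273  1.384  2.809]
hoe+y 0.61 -0.44 1.26 60 [0.159 1.257 0.26  1.031 0.897 1.155 2.571]
[ 0.454 -0.151  0.05 ]
```

The stray is at (0.641, −0.409, 0.015) and the mill at (0.679, −0.370), so the gap is about 12 mm. The pan's outer +x wall can serve as the backstop: mouth facing it is reachable. First I'll push the nut out past the mill, diagonally toward −x+y, with the scoop kept clear of the mill.

Run:
```python
from stray import *
from rob import *
np.set_printoptions(precision=3,suppress=True)
T=Cam(np.load("top0.npz")); S=Cam(np.load("side0.npz"))
print("box corner",T.atz([(592,252)],.0),T.atz([(592,252)],.12),"card",T.atz([(577,250),(580,230)],.02))
nut=np.array([.641,-.409]); psi=np.radians(120); d=np.array([np.cos(psi),np.sin(psi)]); l=np.array([d[1],-d[0]])
for off in (-.033,):
  for p in (30,35,45,55):
    a=nut+off*l-.035*d; b=a+.055*d
    print(p,a,b,*[solve_ik(*tcp(x,z,psi,p,0,0,pivot=LIP)) for x,z in((a,.15),(a,.006),(b,.006))])
print(read_state()["joint_pos"])
```

```text
box corner [[ 0.607 -0.666  0.   ]] [[ 0.583 -0.601  0.12 ]] card [[ 0.608 -0.62   0.02 ]
 [ 0.658 -0.633  0.02 ]]
30 [ 0.63  -0.456] [ 0.602 -0.408] [ 0.282  1.168  1.137  0.847 -0.979  1.017 -1.591] [ 0.245  1.338  1.121  1.017 -1.199  0.81  -1.428] [ 0.16   1.248  1.006  1.265 -1.198  0.66  -1.303]
35 [ 0.63  -0.456] [ 0.602 -0.408] [ 0.205  1.132  1.13   1.03  -1.009  0.849 -1.501] [ 0.18   1.319  1.115  1.174 -1.313  0.673 -1.289] [ 0.173  1.143  0.758  1.393 -1.044  0.352 -1.325]
45 [ 0.63  -0.456] [ 0.602 -0.408] [ 0.06   1.134  1.23   1.325 -1.311  0.62  -1.211] [ 0.229  1.117  0.567  1.427 -0.811  0.028 -1.484] [ 0.543  0.993 -0.248  1.604  1.849  0.621  2.474]
55 [ 0.63  -0.456] [ 0.602 -0.408] [0.222 0.856 0.407 1.556 1.692 0.241 2.439] [ 0.541  1.047 -0.248  1.618  2.125  0.774  2.232] [ 0.601  1.04  -0.468  1.784  2.157  1.014  2.214]
[-0.067  0.665 -0.509  1.881 -0.738  0.532  0.286]
```

Run:
```python
from stray import *
from rob import *
np.set_printoptions(precision=3,suppress=True)
nut=np.array([.641,-.409]); psi=np.radians(120); d=np.array([np.cos(psi),np.sin(psi)]); l=np.array([d[1],-d[0]]); p=30
a=nut-.033*l-.035*d; b=a+.055*d
X=lambda xy,z,psi,p: tcp(xy,z,psi,p,0,0,pivot=LIP)
s=read_state(); servo_line(s["ee_pos"]+[0,0,.1],None,.25)
move_ptp(*X((.48,-.12),.25,-2.2,20))
move_ptp(*X((.58,-.36),.25,np.radians(150),25))
move_ptp(*X(a,.17,psi,p)); print(read_state()["wrist_force"])
f=grab_frame("side")["img"]; print("nut",find(f,476,395))
servo_line(*X(a,.03,psi,p),.2); print(servo_line(*X(a,.004,psi,p),.05,guard=8))
print(servo_line(*X(b,.006,psi,p),.12,guard=12)); print(read_state()["wrist_force"],read_state()["time"])
hold(1); f=save("side","s8")["img"]; save("top","t8")
import numpy as np
print(find(f,460,380,40))
cv2.imwrite("pics/c8.png",cv2.resize(f[200:480,340:640],None,fx=2,fy=2))
```

```text
[ 0.873  0.296 -1.259]
nut [(np.int32(262), np.float64(476.9), np.float64(396.3), np.int32(21), np.int32(19))]
False
False
[ 0.29  -0.086 -2.279] 29.3417
[(np.int32(19), np.float64(477.4), np.float64(366.3), np.int32(7), np.int32(8))]
```

View pics/c8.png

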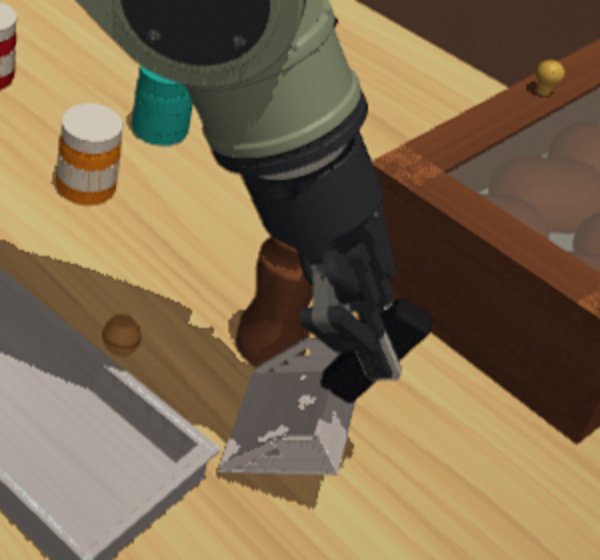

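The nut now lies near the pan's +x wall, at crop (121,335), which is side (400,367). I'll lift, re-measure it, then scoop against that wall.

Run:
```python
from stray import *
from rob import *
np.set_printoptions(precision=3,suppress=True)
T=Cam(np.load("top0.npz")); S=Cam(np.load("side0.npz"))
X=lambda xy,z,psi,p: tcp(xy,z,psi,p,0,0,pivot=LIP)
b=np.array([.602,-.408]); print("pred",S.atz([(400.5,367.5)],.015))
servo_line(*X(b-[-.02,.035],.17,np.radians(120),30),.2)
move_ptp(*X((.62,-.30),.22,np.radians(165),20))
f=save("side","s9")["img"]; g=save("top","t9")["img"]
print(find(f,400,367,25)); 
for r in find(f,400,367,25): print(S.atz([r[1:3]],.015))
n=S.atz([(400.5,367.5)],.015)[0]; u=T.proj(n)[0]; print(u,find(g,*u,25),g[int(u[1]),int(u[0])], read_state()["time"])
for x in (.66,.64,.60,.57):
  for p in (4,10): print(x,p,solve_ik(*X((x,n[1]),.005,np.pi+.117,p)))
```

```text
pred [[ 0.582 -0.307  0.015]]
[(np.int32(289), np.float64(400.6), np.float64(367.4), np.int32(19), np.int32(20))]
[[ 0.582 -0.306  0.015]]
[447.69  261.255] [(np.int32(133), np.float64(427.5), np.float64(240.6), np.int32(16), np.int32(16))] [ 77 108 104] 32.3333
0.66 4 None
0.66 10 [ 0.285  1.324  0.379  0.513 -0.481  1.196 -0.95 ]
0.64 4 [ 0.294  1.403  0.409  0.316 -0.442  1.388 -1.03 ]
0.64 10 [ 0.274  1.266  0.368  0.683 -0.488  1.098 -0.891]
0.6 4 [ 0.26   1.271  0.395  0.713 -0.449  1.155 -0.904]
0.6 10 [ 0.27   1.179  0.348  0.936 -0.504  0.949 -0.793]
0.57 4 [ 0.253  1.207  0.385  0.904 -0.459  1.04  -0.836]
0.57 10 [ 0.276  1.127  0.332  1.089 -0.519  0.858 -0.727]
```

Run:
```python
from rob import *
np.set_printoptions(precision=2,suppress=True)
X=lambda xy,z,psi,p: tcp(xy,z,psi,p,0,0,pivot=LIP)
psi=np.pi+.117; d=np.array([np.cos(psi),np.sin(psi)])
w=np.array([.6,-.283]); 
for x,z,p in ((.625,.15,10),(.625,.005,10),(.625,.005,6),(.555,.005,4),(.545,.005,0),(.545,.02,-5),(.545,.03,-10),(.545,.04,-15),(.545,.05,-20),(.545,.12,-20),(.50,.12,-20)):
    print(x,z,p,solve_ik(*X(w+d*(.6-x),z,psi,p)))
print(loc(PAN,.066,0),loc(PAN,.066,-.03))
```

```text
0.625 0.15 10 [ 0.24  1.08  0.39  0.66 -0.45  1.3  -0.95]
0.625 0.005 10 [ 0.23  1.21  0.36  0.86 -0.5   0.99 -0.86]
0.625 0.005 6 [ 0.23  1.27  0.39  0.7  -0.46  1.14 -0.94]
0.555 0.005 4 [ 0.22  1.17  0.38  1.03 -0.47  0.97 -0.82]
0.545 0.005 0 [ 0.22  1.21  0.41  0.95 -0.44  1.06 -0.86]
0.545 0.02 -5 [ 0.21  1.26  0.43  0.77 -0.39  1.24 -0.94]
0.545 0.03 -10 [ 0.23  1.34  0.45  0.56 -0.36  1.44 -1.01]
0.545 0.04 -15 [ 0.27  1.47  0.46  0.19 -0.34  1.73 -1.1 ]
0.545 0.05 -20 None
0.545 0.12 -20 None
0.5 0.12 -20 [ 0.24  1.33  0.47  0.4  -0.28  1.75 -1.03]
[ 0.53 -0.27] [ 0.54 -0.3 ]
```

Run:
```python
from stray import *
from rob import *
np.set_printoptions(precision=3,suppress=True)
X=lambda xy,z,psi,p: tcp(xy,z,psi,p,0,0,pivot=LIP)
psi=np.pi+.117; d=np.array([np.cos(psi),np.sin(psi)]); w=np.array([.6,-.283]); at=lambda x:w+d*(.6-x)
move_ptp(*X(at(.628),.13,psi,10)); servo_line(*X(at(.628),.03,psi,10),.15)
print(servo_line(*X(at(.625),.003,psi,8),.05,guard=6), read_state()["wrist_force"])
print(servo_line(*X(at(.575),.003,psi,5),.06,guard=10))
print(servo_line(*X(at(.541),.003,psi,3),.05,guard=10), read_state()["wrist_force"])
s=read_state(); print(s["time"],s["ee_pos"]-X(at(.541),.003,psi,3)[0]); hold(.3)
f=save("side","s10")["img"]; save("top","t10"); print(find(f,385,362,40))
S=Cam(np.load("side0.npz")); 
for r in find(f,385,362,40): print(S.atz([r[1:3]],.02))
```

```text
False [-0.032  0.048 -1.334]
False
False [-0.098 -0.009 -2.77 ]
36.225 [0. 0. 0.]
[(np.int32(107), np.float64(390.8), np.float64(370.4), np.int32(16), np.int32(14))]
[[ 0.562 -0.306  0.02 ]]
```

Run:
```python
from stray import *
from rob import *
np.set_printoptions(precision=3,suppress=True)
X=lambda xy,z,psi,p: tcp(xy,z,psi,p,0,0,pivot=LIP)
psi=np.pi+.117; d=np.array([np.cos(psi),np.sin(psi)]); w=np.array([.6,-.283]); at=lambda x:w+d*(.6-x)
for z,p in ((.010,-3),(.022,-9)): servo_line(*X(at(.543),z,psi,p),.04,guard=12)
hold(.5)
f=save("side","s11")["img"]; print(find(f,400,362,45)); save("top","t11")
servo_line(*X(at(.546),.075,psi,-10),.06,guard=12); hold(.2)
f=save("side","s12")["img"]; g=save("top","t12")["img"]; print(find(f,400,345,60)); print(read_state()["time"])
a=f[230:430,300:520]; cv2.imwrite("pics/c12.png",np.hstack([cv2.resize(a,(440,400),interpolation=cv2.INTER_CUBIC),cv2.resize(g[180:320,380:500],(343,400),interpolation=cv2.INTER_CUBIC)]))
```

```text
[(np.int32(255), np.float64(418.0), np.float64(350.8), np.int32(18), np.int32(19))]
[(np.int32(106), np.float64(374.8), np.float64(295.7), np.int32(18), np.int32(16)), (np.int32(260), np.float64(422.9), np.float64(326.5), np.int32(18), np.int32(21))]
39.3167
```

View pics/c12.png

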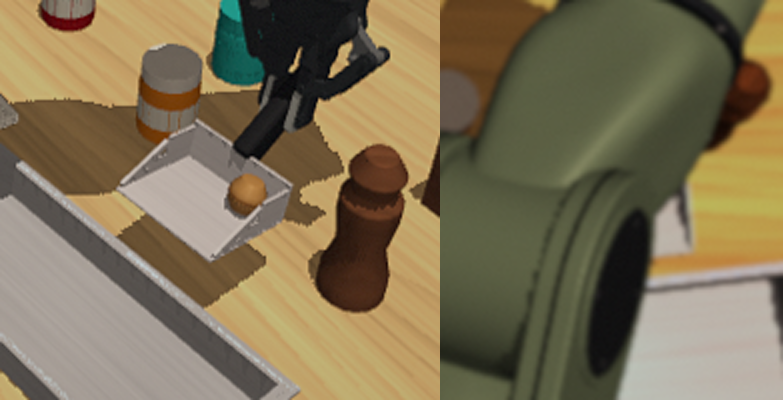

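The nut sits at the back corner of the bowl, at crop (248,193). Next I'll carry it to the caddy, dump it, then return the scoop to its rest.

```bash
cat > q.py <<'E'
from stray import *
from rob import *
np.set_printoptions(precision=3,suppress=True)
X=lambda xy,z,psi,p: tcp(xy,z,psi,p,0,0,pivot=LIP)
psi=np.pi+.117; d=np.array([np.cos(psi),np.sin(psi)]); w=np.array([.6,-.283]); at=lambda x:w+d*(.6-x)
E
python3 - <<'E'
from q import *
W=[(at(.52),.12,psi,-12),((.48,-.27),.15,-2.65,-18),((.46,-.22),.16,-2.25,-20),((.455,-.16),.16,-1.85,-20),((.45,-.08),.165,YC,-20)]
for a in W: print(solve_ik(*X(*a)))
for a in W: servo_line(*X(*a),.15)
servo_line(*lip(CAD,-.0345,.0,.16,YC,-20),.2)
f=save("side","s13")["img"]; print(find(f,150,150,70)); print(read_state()["time"])
dump(.0); s=read_state(); print(s["time"],s["width"],s["wrist_force"])
E
```

```text
[ 0.222  1.23   0.479  0.583 -0.34   1.563 -0.982]
[ 0.013  1.077  0.513  1.02  -0.226  1.34  -0.677]
[-0.218  0.924  0.475  1.442 -0.094  1.028 -0.504]
[-0.444  0.814  0.46   1.772 -0.007  0.743 -0.368]
[-0.695  0.729  0.459  2.022  0.082  0.526 -0.294]
[(np.int32(23), np.float64(141.4), np.float64(80.8), np.int32(9), np.int32(3)), (np.int32(178), np.float64(155.0), np.float64(92.2), np.int32(21), np.int32(19)), (np.int32(28), np.float64(106.7), np.float64(106.3), np.int32(8), np.int32(7)), (np.int32(118), np.float64(87.1), np.float64(112.7), np.int32(18), np.int32(11)), (np.int32(55), np.float64(180.0), np.float64(126.8), np.int32(14), np.int32(10)), (np.int32(140), np.float64(161.9), np.float64(147.4), np.int32(13), np.int32(13)), (np.int32(387), np.float64(198.9), np.float64(191.8), np.int32(54), np.int32(52)), (np.int32(28), np.float64(155.5), np.float64(180.6), np.int32(17), np.int32(6)), (np.int32(133), np.float64(128.9), np.float64(201.7), np.int32(29), np.int32(34)), (np.int32(89), np.float64(188.9), np.float64(216.0), np.int32(13), np.int32(8))]
44.9667
50.875 0.016743543697484677 [-0.361 -0.907 -2.743]
```

Run:
```python
from q import *
s=read_state(); servo_line(s["ee_pos"]+[0,0,.08],None,.25)
move_ptp(*tcp((.48,.05),.2,-1.0,0,0,0)); 
move_ptp(*tcp((.517,.0016),.10,-.07,0,0,0)); hold(.2); print(read_state()["wrist_force"])
servo_line(*tcp((.517,.0016),.02,-.07,0,0,0),.12,guard=8)
P=tcp((.517,.0016),.0035,-.07,0,0,0); g=servo_line(*P,.03,guard=4); s=read_state(); print(g,s["ee_pos"]-P[0],s["wrist_force"],s["torque"])
set_gripper(.085); servo_line(P[0]+[0,0,.12],None,.2)
move_ptp([.42,-.12,.35],P[1]); hold(.2)
s=save("side","s14")["img"]; t=save("top","t14")["img"]; print(read_state()["time"])
a=cv2.resize(s[150:320,100:350],(500,340),interpolation=cv2.INTER_CUBIC); b=cv2.resize(t[160:360,140:350],(300,286),interpolation=cv2.INTER_CUBIC)
cv2.imwrite("pics/c14.png",np.hstack([a,cv2.copyMakeBorder(b,0,54,0,0,cv2.BORDER_CONSTANT)]))
```

```text
[-0.064 -0.408 -2.365]
True [-0. -0.  0.] [-0.862 -0.814  6.116] [-0.185 -0.135  0.072]
57.1833
```

View pics/c14.png

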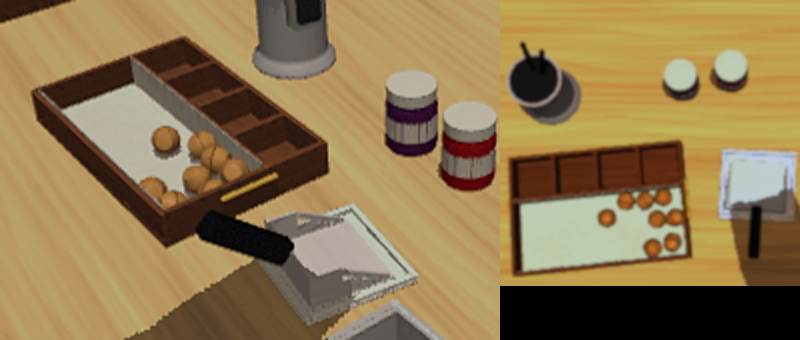

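The top crop shows all 8 nuts in the paper compartment: (626,200), (644,199), (663,197), (607,217), (657,219), (675,217), (653,247), (673,242). The scoop is in its rest, perhaps a few mm further back than before. I'll check that numerically against the first wrist image from the same pose.

Run:
```python
from q import *
move_ptp(*tcp((.517,.0016),.164,-.07,0,15,0)); f=save("wrist","w2"); a=cv2.imread("pics/w1.png"); b=f["img"]
for n,i in (("w1",a),("w2",b)):
    g=cv2.cvtColor(i,cv2.COLOR_BGR2GRAY); m=(g[80:230,290:370]<22).astype(np.uint8)
    k,l,st,ce=cv2.connectedComponentsWithStats(m); j=1+np.argmax(st[1:,4]); print(n,"handle",st[j]+[290,80,0,0,0],ce[j]+[290,80])
    print(" col327 rows150-300", ''.join(chr(65+int(v)//10) for v in g[150:300,310]), )
    print(" row235 cols240-410", ''.join(chr(65+int(v)//10) for v in g[240,240:410]))
    print(" col 350 rows", ''.join(chr(65+int(v)//10) for v in g[150:300,350]))
print(read_state()["time"])
```

```text
w1 handle [ 312  113   29   96 2394] [326.085 157.543]
 col327 rows150-300 MNOPPPPPPPPPPPNJHHJOSTTTTTTTTTTRMHGFGGGFFGGGGGGFFINQSSSRRSSSSRRRRRRRRRRRRRRRRRRRRRRRRRRRRRRRRRRRRRRRRRRRRSRRRRRSSSSSTTTTTTTRMIMRTTSRQPQQPPPPPPPPPPQQQQ
 row235 cols240-410 PPPPPPPPPPPPPPPPPQSTTTSQMLOQQPOLHEFGHIKOQRRRRRRRRRRRRRRRRRRRRRRRRRRRRRRRRRRRRRRRRRRRRRRRRRRRRRRRRRRRRRRRRRRRRRRRRRRRRRRRRRRRRRRRRRRRRRQNIFHLNPQSTTSPPSTTTSRPPPPPPPPPPPPPPP
 col 350 rows MMMNPPPPPPPPPPOKIJNRTTTTTTTTTTTSPLHGGGFFFFFFFFFFFHLQSSSSSSSSSRRRRRRRRRRRRRRRRRRRRRRRRRRRRRRRRRRRRRRRRRRRRRRRRRRRRRRSTTTTTRMIHLRTTTSQQPPPPPPPPPPPQQQQQQ
w2 handle [ 313  111   28   96 2408] [326.645 155.772]
 col327 rows150-300 PPQQQQQQQQQQQPOKIILRTUTTTSTTTTSMHGFGGGFGGGGGGGGGKPSSSSSSSSSSSSSSSSSSSSSSSSSSSSRRSSSSSSSSSSSSSSSSSSSSSSSSSSSSSSSSSSTTTTTTTTRNJLPSTTSQPQQQQPPPPPPPPQQQQQ
 row235 cols240-410 QPPPPPPPPPPPPPPPPPPRTTTTSPNPSSRPOLHFFGHJORSSSSSSRSSSSSSSRSSSSSSSSSSSRSSSSSSSSSSSSSSSSSSSSSSSSSSSSSSSSSSSSSSSSSSSSSSSSSSSSSSSSSSSSSSSSSSSROIGJNPQSTTTRQSTTTTRPPPPPPPPPPPPPP
 col 350 rows PPPONMMMMNPPPOLKJMRTTTTTSTTTTTRMHGGGGGGGGGGGGGGGLQSSSSSSSSSSSSSSSSSSSSSSSSSSSRRRSSSSSSSSSSSSSSSSSSSSSSSSSSSSSSSSSSTTTTTTTRMIJNSTTSQQQQPPPPPPPPPQQQQRRQ
58.2667
```

The scoop is back within 1–2 px of its starting view: flat and inside the rim. Now the jars: I'll relocate the lids by code, since one may have been knocked.

```bash
cat > jars.py <<'E'
from q import *
T=Cam(np.load("top0.npz")); S=Cam(np.load("side0.npz"))
def lids(img=None):
    "lid centres (z=.076) seen from the top camera, away from the pan/rest/plates"
    if img is None: img=grab_frame("top")["img"]
    a=img[140:262,230:470].astype(int); m=((a.min(2)>110)&(a.max(2)-a.min(2)<60)).astype(np.uint8)
    m=cv2.morphologyEx(m,cv2.MORPH_OPEN,np.ones((5,5),np.uint8))
    k,l,st,ce=cv2.connectedComponentsWithStats(m); out=[]
    for i in range(1,k):
        if st[i,4]>150: out.append((T.atz([ce[i]+[230,140]],.076)[0][:2],st[i,2:5],ce[i]+[230,140]))
    return out
E
python3 - <<'E'
from jars import *
for n in ("top0","t14"):
    print(n); [print(*r) for r in lids(cv2.imread(f"pics/{n}.png"))]
[print("now",*r) for r in lids()]
# side: paint colours at the old places
c0=[(.6887,.1287),(.6682,.0499),(.6798,-.1434)]
Cc=[loc(CAD,.059,y) for y in (-.105,-.035,.035,.105)]; print("cells",Cc)
for (x,y) in c0+[tuple(c) for c in Cc]:
    print((x,y),[None if (q:=solve_ik([x,y,z],[np.pi,0,yw])) is None else q[[5,6]] for z in (.15,.04) for yw in (CAD[2]+np.pi/2,CAD[2]-np.pi/2)])
E
```

```text
top0
[0.69 0.13] [ 22  22 390] [265.633 211.464]
[ 0.681 -0.143] [ 23  21 396] [381.944 214.937]
[0.669 0.051] [ 22  21 392] [299.406 219.939]
t14
[0.705 0.046] [ 22  22 395] [301.39 205.38]
[0.689 0.13 ] [ 22  22 393] [265.69  211.684]
[ 0.681 -0.143] [ 23  22 403] [381.839 215.201]
now [0.705 0.047] [ 23  22 399] [301.216 205.298]
now [0.69 0.13] [ 22  22 393] [265.71  211.601]
now [ 0.681 -0.143] [ 23  21 399] [381.902 214.96 ]
cells [array([0.547, 0.163]), array([0.54 , 0.233]), array([0.532, 0.302]), array([0.525, 0.372])]
(0.6887, 0.1287) [array([ 1.117, -0.228]), array([1.438, 2.478]), array([ 0.925, -0.298]), array([1.244, 2.434])]
(0.6682, 0.0499) [array([ 1.022, -0.145]), array([1.381, 2.501]), array([ 0.831, -0.242]), array([1.19 , 2.449])]
(0.6798, -0.1434) [array([1.103, 0.139]), array([1.494, 2.818]), array([0.915, 0.055]), array([1.291, 2.78 ])]
(np.float64(0.5474722078280644), np.float64(0.16324140828849903)) [array([ 0.753, -0.4  ]), array([1.171, 2.072]), array([ 0.531, -0.534]), array([0.782, 2.111])]
(np.float64(0.5398573075269631), np.float64(0.23282598483678513)) [array([ 0.792, -0.493]), array([1.193, 1.996]), array([ 0.572, -0.598]), array([0.753, 2.113])]
(np.float64(0.5322424072258619), np.float64(0.3024105613850712)) [array([ 0.852, -0.575]), array([1.227, 1.948]), array([ 0.637, -0.659]), array([0.843, 2.027])]
(np.float64(0.5246275069247607), np.float64(0.3719951379333573)) [array([ 0.934, -0.646]), array([1.28 , 1.923]), array([ 0.726, -0.714]), array([0.976, 1.943])]
```

The red jar was knocked: it's now at (0.705, 0.046), and the other two are unmoved. Jar placing starts with purple → cell2.

```bash
cat >> jars.py <<'E'
O=[np.pi,0,CAD[2]+np.pi/2]; H=.038
def place(near,cell,dx=0,dy=0):
    c=min(lids(),key=lambda r:np.hypot(*(r[0]-near)))[0]
    if np.hypot(*(c-near))>.06: print("jar not found",c); return
    set_gripper(.085,40); move_ptp([*c,.15],O)
    if servo_line([*c,H],O,.12,guard=10): print("touch on the way down",read_state()["ee_pos"]); return
    set_gripper(0,40); s=read_state(); print("jar",c,"width",s["width"],s["finger_force"])
    servo_line([*c,.17],O,.2); t=loc(CAD,.059+dx,[-.105,-.035,.035,.105][cell]+dy)
    servo_line([*t,.17],O,.25); servo_line([*t,.095],O,.15); hold(.1)
    lower(t)
def lower(t):
    for ox,oy in [(0,0),(.003,0),(-.003,0),(0,.003),(0,-.003),(.003,.003),(-.003,-.003),(.003,-.003),(-.003,.003)]:
        u=loc((*t,CAD[2]),ox,oy); servo_line([*u,.093],O,.1)
        g=servo_line([*u,H+.0065],O,.05,guard=8); z=read_state()["ee_pos"][2]; print((ox,oy),g,"z",z,read_state()["wrist_force"])
        if z<H+.016: break
    else: return
    set_gripper(.085); servo_line([*u,.17],O,.2); print("t",read_state()["time"])
E
python3 - <<'E'
from jars import *
print("cup base",S.atz([(247,181)],.0),T.atz([(176,229)],0.0))
place(np.array([.69,.13]),2)
E
```

```text
cup base [[0.666 0.35  0.   ]] [[0.666 0.359 0.   ]]
jar [0.69 0.13] width 0.05512593598595322 41.727052330970764
(0, 0) True z 0.04463820805156435 [-1.813 -0.372  9.533]
t 66.4083
```

Run:
```python
from jars import *
s=read_state(); move_ptp([.55,.0,.25],O)
r=lids(); [print(*x) for x in r]
place(np.array([.705,.046]),1)
```

```text
[ 0.681 -0.145] [ 21  22 366] [382.82  215.052]
jar not found [ 0.681 -0.145]
```

Run:
```python
from jars import *
clear=lambda: move_ptp([.42,-.02,.24],O)
clear(); [print(*x) for x in lids()]
place(np.array([.705,.046]),1); clear(); place(np.array([.681,-.143]),0)
clear(); save("top","t20"); save("side","s20")
```

```text
[0.705 0.046] [ 23  22 399] [301.268 205.356]
[ 0.681 -0.143] [ 23  21 399] [381.817 215.01 ]
jar [0.705 0.047] width 0.05506985639406466 41.7881977558136
(0, 0) True z 0.044668344527641325 [-2.385 -0.39   9.695]
t 76.3167
jar [ 0.681 -0.143] width 0.055299024876628654 41.989288330078125
(0, 0) True z 0.04470238826423935 [-1.865 -0.972  9.468]
t 85.7333
```

Run:
```python
from jars import *
move_ptp([.42,-.12,.35],O); hold(.5)
img=save("top","t21")["img"]; sd=save("side","s21")["img"]
a=img[235:345,140:280].astype(int)
m=((a.min(2)>110)&(a.max(2)-a.min(2)<60)).astype(np.uint8); m[60:]=0
m=cv2.morphologyEx(m,cv2.MORPH_OPEN,np.ones((5,5),np.uint8)); k,l,st,ce=cv2.connectedComponentsWithStats(m)
inv=lambda w:np.array([[np.cos(CAD[2]),np.sin(CAD[2])],[-np.sin(CAD[2]),np.cos(CAD[2])]])@(w-np.array(CAD[:2]))
for i in range(1,k):
    if st[i,4]>100: print("blob",st[i],inv(T.atz([ce[i]+[140,235]],.082)[0][:2]))
b,g,r=a[...,0],a[...,1],a[...,2]; m=((g*100<r*72)&(r>95)).astype(np.uint8); k,l,st,ce=cv2.connectedComponentsWithStats(m)
for i in range(1,k):
    if st[i,4]>30: print("nut?",st[i,2:],inv(T.atz([ce[i]+[140,235]],.021)[0][:2]))
# bystanders and scoop unchanged between first and last frames
t0=cv2.imread("pics/top0.png"); s0=cv2.imread("pics/side0.png")
for n,p,q,(x0,x1,y0,y1) in (("mill",t0,img,(455,500,195,240)),("cup",t0,img,(143,200,188,248)),("turq",t0,img,(350,390,155,195)),("mill side",s0,sd,(455,505,300,390)),("scoop",t0,img,(290,350,262,345))):
    u=cv2.phaseCorrelate(np.float32(cv2.cvtColor(p[y0:y1,x0:x1],6)),np.float32(cv2.cvtColor(q[y0:y1,x0:x1],6))); print(n,np.round(u[0],2),round(u[1],2))
for y in (-.105,-.035,.035):
    P=np.r_[loc(CAD,.059,y),.05]; uv=S.proj(P)[0].astype(int); P2=np.r_[loc(CAD,.059,y),.082]; v2=S.proj(P2)[0].astype(int); print("side colour under lid",sd[uv[1]+6,uv[0]],"lid",sd[v2[1],v2[0]])
```

```text
blob [ 99  25  23  23 433] [ 0.059 -0.105]
blob [ 68  28  23  24 437] [ 0.059 -0.035]
blob [ 37  32  23  23 433] [0.059 0.035]
nut? [21  4 33] [0.098 0.011]
nut? [ 40  79 195] [0.045 0.134]
nut? [12  6 50] [ 0.062 -0.154]
nut? [ 27  35 285] [-0.021 -0.115]
nut? [16  4 32] [ 0.026 -0.09 ]
nut? [ 38  15 327] [ 0.007 -0.069]
nut? [17  4 31] [0.027 0.114]
nut? [11 11 95] [-0.018 -0.008]
nut? [11 11 97] [-0.069 -0.112]
nut? [ 56  17 225] [-0.086 -0.079]
mill [0.47 0.56] 0.94
cup [ 0.09 -0.01] 0.97
turq [ 0.13 -0.08] 0.96
mill side [0.04 0.01] 0.99
scoop [0.41 0.5 ] 0.35
side colour under lid [ 10  67 128] lid [160 177 184]
side colour under lid [11  7 96] lid [160 176 184]
side colour under lid [38  4 44] lid [160 176 183]
```

```bash
python3 -c "
from cell import *
print(read_state()['time']); print(job_done())"
```

```text
88.0083
the job is handed in; nothing more can be done
None
```

I handed the job in at 88 s with all 8 walnuts in the paper-lined compartment, the scoop lying flat in its rest, and the three jars upright in cells 0–2, with the mill and tong cup unmoved; one nut did spill over the pan's rim onto the table mid-lift and was recovered with the scoop, so "dropping none elsewhere" was not strictly met.

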